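# Clear the ultrasonic cleaner's lid and hold it open at 45 degrees

## Task

Someone left the red and cream bar of polishing compound on the lid of the small steel ultrasonic cleaner: move it onto the wooden bench board and let go of it there before you open the lid. Then lift the cleaner's lid and hold it open at 45 degrees, halfway to upright, so that I can reach into the basket; it falls shut by itself, so finish while still holding it there. Leave the other things on the table where they are.

Things in the scene. Friction and masses are not known exactly. Their poses are not given: they have to be found in the camera images.
- cleaner: benchtop ultrasonic cleaner, brushed steel, fixed to the table: body 170 (x) x 200 (y) x 80 mm high with a hinged lid on top that makes it 91 mm high. Origin: centre of its underside, on the table. Its x axis points from the front (black panel with buttons) to the hinge at the back; z up
- cleaner_lid (a joint): angle of the cleaner's lid, rad: 0 shut, 0.785 is 45 degrees, 1.57 upright, 1.75 the stop. Growing values raise the front edge. The lid (204 mm along y, 174 mm along x, 10 mm thick, 0.22 kg) has a nearly free hinge and falls shut when let go below upright
- lid_hinge (a point): middle of the lid's hinge line at the back of the cleaner, 81 mm above the table; the hinge line runs along the cleaner's y axis
- lid_handle (a point): centre of the black bow handle's bar, near the lid's front edge. The bar is round, 10 mm thick, runs along the cleaner's y axis (parallel to the hinge) and is 76 mm long between two posts of its own thickness; its centre is 38 mm above the lid's flat top, so 33 mm are free beneath it. With the lid shut the point lies 151 mm in front of the hinge line and 48 mm above it (129 mm above the table); the point moves with the lid
- polish_bar_center (a point): centre (half-way up) of the loose bar of polishing compound, one half red, one half cream, 32 (x) x 63 (y) x 28 mm high, 0.08 to 0.17 kg; at the start it lies flat on the cleaner's lid, behind the handle, underside 91 mm above the table. Its own y axis is its long one, z up
- polish_bar: the same bar; origin at the centre of its underside
- bench_board: scorched wooden bench board lying on the table, fixed, 156 (x) x 284 (y) x 20 mm thick, top free and flat. Origin: centre of its underside; its y axis is its long one
- ring_box: small white closed ring box, 54 x 50 x 43 mm, loose; origin at the centre of its underside. Leave alone
- cream_pot: open white pot of polishing cream, 68 mm across, 67 mm high, loose; origin at the centre of its underside. Leave alone
- sanding_block: cork and grey emery block, 42 x 72 x 24 mm, loose; origin at the centre of its underside. Leave alone
Things that resemble listed ones, but are neither listed nor needed, are in the scene too. What is shaped like the polish_bar but green, orange or yellow is not meant.

How it is judged:
By the outcome, as a careful person would: the job done as asked, in the order asked, and still so for the second after the job is handed in, while the arm keeps its last pose, push and grip.
It also fails if it takes over 51 s, if anything falls off the work surface, if the arm or the gripper's body presses on something with over 40 N, if the wrist force passes 120 N, or if a joint passes its speed limit or range.

## Robot

A 6-joint arm with a two-finger parallel gripper is mounted at the origin on a cart in front of the work surface, level with it; the furniture and walls round the work are solid. World frame = base frame: x ahead of the robot, y to its left, z up, the work surface at z = 0. Lengths are in mm, angles in rad, forces in N, time in s.
With the tool pointing down it reaches from about 350 to 875 mm from the base axis. Payload 4.2 kg.
Tool frame: the origin (TCP) lies midway between the tips of the shut fingers; the grasp point (between the pads) lies 19 mm behind it; z points along the fingers, y is the direction in which the jaws open and shut (so a half turn about z gives the same grasp; the last joint's range is limited). The gripper opens to 85 mm and grips with 20 to 120 N. Pads are 22 mm wide; open, the fingers measure 114 mm over their backs; the gripper's body (76 mm by 85 mm) begins 54 mm behind the grasp point. The pads swing forward as they close: fully open they stand 13 mm farther back than shut.
Start: joints at [1.458, 0.385, 0.008, 0, -1.194, -0.259], TCP at [227.025, 582.288, 231.312] pointing down, gripper open.
Joint ranges: [-3.14, 3.14], [-1.21, 2.06], [-1.07, 1.41], [-3.16, 2.05], [-2.99, -0.16], [-3.1, 3.1]. Speed limits (rad/s): [2.79, 2.79, 3.14, 3.14, 3.14, 3.14].

## Interface

Orientations are given as a unit quaternion [x, y, z, w].
In Python, from bench import arm gives the robot as it stands. The module is installed in compiled form; this text tells all that it offers.
- The arm moves only by the tool drive_tool, never from a script. Its argument "moves" is a list that holds one entry, the list of rows, each a list of 7 numbers: the opening, from 0 (shut) to 1 (fully open), then the shift along the tool's x, y, z in m, then the turn, a rotation vector about the tool's x, y, z in rad. In form: [[[hand, dx, dy, dz, wx, wy, wz], ...]]. A call has 1 to 20 rows; each row shifts and turns the pose as measured when the row begins, along the tool's axes as they then stand; what a row does not reach is not made up. A row lasts 1/10 s, in which the tool goes at most 50 mm and 8.59 degrees, less where a joint would pass 70% of its speed; a pose out of reach is approached as far as the arm can. A call with a gripper value outside its range is refused whole. The fingers move at their own pace and stop on an object; the grip force is fixed at half the most. Time passes only in rows, so rows that do not move let the fingers close. It gives the time, the measured TCP pose, the force and the opening at its end, in the units of the state.
- arm.read_state(): the state, without advancing time (a new reading comes with each control period).
- arm.get_image(name): name is "side" or "top" or "wrist"; returns (picture, depth): 384x512x3 uint8, red, green, blue; 384x512 float32, mm along the optical axis (not along the pixel's ray), 0 where there is no reading.
- arm.camera_params(name): a dict with "fov_y" (degrees; the focal length in pixels is half the picture's height over the tangent of half this angle, whatever the lens; pixels are square), "cx", "cy" (the principal point, pixels), "k1" (the pictures are not rectified: a ray, as slopes to the right and down, at radius r is drawn at 1 + k1 r^2 times it, then the intrinsics apply), "world_from_camera" (4x4, takes a point from camera to world coordinates); the wrist camera has in their place "T_tool_cam" (4x4, takes a point from camera to tool coordinates, whose origin is the TCP and whose axes are the flange's). Camera axes: x right, y down, z forward; pixel columns grow to the right and rows downward; lengths in mm; the calibration is good to about 2 mm. A picture is of the moment at which its call begins: read the wrist's pose just before it. camera_params takes no time and is no camera call.
- arm.job_done(): hands the job in, once; it reports no verdict.
The state is a dict: "clock": time; "joints": joint angles; "joint_vel": joint speeds; "joint_efforts": joint torques, N m; "position": TCP position; "ee_rot": TCP orientation; "contact_force": force on the tool from outside, world axes, zero at the start; "wrist_torque": the same for the moment, N m; "gripper_width": finger opening in mm.
Only numpy, scipy, OpenCV 4.12 (cv2) and the standard library are available. Lean on these libraries where they do the work, as an engineer would, in place of code of your own. Each camera call takes 0.05 s, during which the arm holds its last target.

## Working session

There is one attempt and no reset: what is moved stays moved. The work goes in short steps, Python scripts to look and compute and a tool call to move; the robot and the scene stay as the last step left them, time stands still between calls to the robot, and variables do not carry over. Pictures are saved under pics/ and viewed, and the job is handed in when it is done.

Besides the shell and the picture viewer there is one more tool, called after "Call:" as name([rows], argument=value, ...), one row to a line, values as JSON. drive_tool: Moves the arm, as the interface text tells. Its arguments: {"type":"object","properties":{"moves":{"type":"array","items":{"type":"array","items":{"type":"array","items":{"type":"number"}}}}},"required":["moves"]}

```bash
mkdir -p pics; cat > h.py <<'E'
import numpy as np, cv2
from bench import arm
from scipy.spatial.transform import Rotation as R
def cam(name):
    p=arm.camera_params(name); st=arm.read_state()
    img,d=arm.get_image(name)
    if 'world_from_camera' in p: T=np.array(p['world_from_camera'])
    else:
        W=np.eye(4);W[:3,:3]=R.from_quat(st['ee_rot']).as_matrix();W[:3,3]=st['position'];T=W@np.array(p['T_tool_cam'])
    return img,d,p,T
def world(d,p,T):
    H,W=d.shape;f=H/2/np.tan(np.radians(p['fov_y'])/2)
    K=np.array([[f,0,p['cx']],[0,f,p['cy']],[0,0,1.]])
    u,v=np.meshgrid(np.arange(W),np.arange(H))
    pts=np.stack([u,v],-1).reshape(-1,1,2).astype(np.float64)
    n=cv2.undistortPoints(pts,K,np.array([p['k1'],0,0,0,0.])).reshape(H,W,2)
    c=np.dstack([n[...,0]*d,n[...,1]*d,d])
    w=c@T[:3,:3].T+T[:3,3]; w[d<=0]=np.nan
    return w
def snap(name,tag):
    img,d,p,T=cam(name); w=world(d,p,T)
    cv2.imwrite(f'pics/{tag}.png',img[...,::-1]); np.savez(f'{tag}.npz',img=img,w=w)
    return img,w
E
python3 - <<'E'
from h import *
print(arm.read_state())
for n in ['top','side','wrist']: snap(n,n+'0'); p=arm.camera_params(n); print(n,p)
E
```

```text
{'clock': 0.0, 'joints': array([ 1.45761336e+00,  3.85556197e-01,  6.61062607e-03, -5.43538573e-04,
       -1.19397375e+00, -2.58600619e-01]), 'joint_vel': array([ 1.84149238e-05, -4.05189029e-04,  1.34816623e-04, -1.04491998e-03,
       -1.12059692e-03,  4.43798142e-04]), 'joint_efforts': array([-2.27984950e-03, -3.92287409e+01,  1.88402170e+01,  4.18610036e+00,
       -4.58091396e-03, -3.20519526e-06]), 'position': array([226.80580225, 581.76242582, 230.20923192]), 'ee_rot': array([ 9.82752696e-01, -1.84921466e-01, -1.74815464e-04,  1.07704463e-03]), 'contact_force': array([-0.20981389,  0.64400589, -0.20601478]), 'wrist_torque': array([-0.00531965, -0.00245436,  0.00362606]), 'gripper_width': 85.37531277516965}
top {'fov_y': 47.27267727364411, 'cx': 255.6198406177217, 'cy': 188.56799740834364, 'k1': -0.1604406903686431, 'world_from_camera': array([[-3.58850365e-03, -9.96634076e-01,  8.19001939e-02,
         4.60230051e+02],
       [-9.99991171e-01,  3.39736475e-03, -2.47304042e-03,
        -9.46755324e+01],
       [ 2.18647152e-03, -8.19083453e-02, -9.96637468e-01,
         1.1247
[... 344 characters left out ...]
7.57050907e-01, -6.52254678e-01,
         5.87318760e+02],
       [ 1.06514472e-02, -6.52993193e-01, -7.57288872e-01,
         8.60055528e+02],
       [ 0.00000000e+00,  0.00000000e+00,  0.00000000e+00,
         1.00000000e+00]])}
wrist {'fov_y': 63.24984859872524, 'cx': 257.4580860200665, 'cy': 194.4456018115178, 'k1': -0.046571305232305425, 'T_tool_cam': array([[-1.44790100e-03, -9.57515030e-01, -2.88379732e-01,
         7.32642298e+01],
       [ 9.99998820e-01, -1.23824553e-03, -9.09427934e-04,
        -3.78750619e-01],
       [ 5.13706002e-04, -2.88380709e-01,  9.57515693e-01,
        -1.43423286e+02],
       [ 0.00000000e+00,  0.00000000e+00,  0.00000000e+00,
         1.00000000e+00]])}
```

View pics/top0.png

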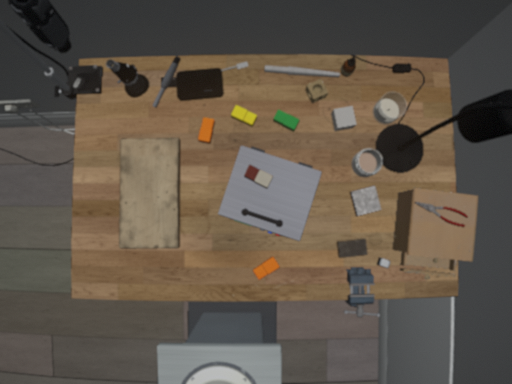

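View pics/side0.png

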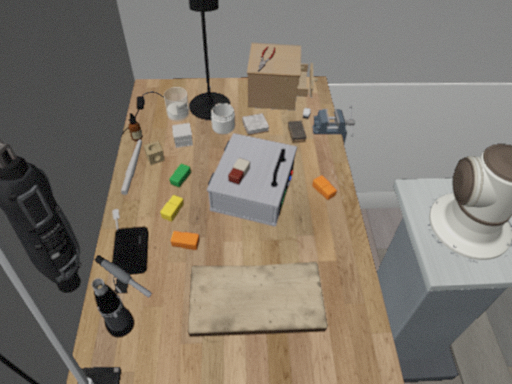

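The top view shows the cleaner at about (270,192), the handle at (262,216), the red/cream bar at (258,176) and the board at (150,193). Next I'll measure them.

```bash
python3 - <<'E'
from h import *
D=np.load('top0.npz');img=D['img'];w=D['w']
c=img[130:250,200:340][...,::-1]
cv2.imwrite('pics/crop0.png',cv2.resize(c,None,fx=5.5,fy=5,interpolation=cv2.INTER_CUBIC))
def rect(m,name,k=1):
    n,l,s,_=cv2.connectedComponentsWithStats(m.astype(np.uint8))
    i=1+np.argmax(s[1:,4]); mm=l==i
    P=w[mm][:,:2].astype(np.float32); r=cv2.minAreaRect(P); print(name,mm.sum(),r,np.nanmedian(w[mm][:,2]),cv2.boxPoints(r).round(0).tolist())
z=w[...,2]; sub=np.zeros(z.shape,bool); sub[140:245,212:328]=1
rect(sub&(z>80)&(z<98),'lid')
rect(sub&(z>108)&(z<124),'bar')
s2=sub.copy(); s2[:200]=0
rect(s2&(z>112),'handle')
s3=np.zeros(z.shape,bool); s3[125:260,105:195]=1
rect(s3&(z>12)&(z<40),'board')
for u,v in [(258,176),(250,173),(264,180),(262,216),(245,211),(280,222),(150,193),(270,170)]: print(u,v,w[v,u].round(1))
E
```

```text
lid 5797 ((539.1752319335938, -131.59857177734375), (204.2704315185547, 180.72637939453125), 71.50397491455078) 91.60636389603815 [[421.0, -200.0], [592.0, -257.0], [657.0, -63.0], [486.0, -6.0]]
bar 363 ((572.7129516601562, -102.43476867675781), (61.16483688354492, 31.202226638793945), 62.85213088989258) 118.45514973456113 [[545.0, -123.0], [573.0, -137.0], [601.0, -82.0], [573.0, -68.0]]
handle 178 ((476.95806884765625, -111.28469848632812), (91.88472747802734, 9.4047269821167), 71.3609390258789) 133.3357705484974 [[458.0, -153.0], [467.0, -156.0], [496.0, -69.0], [487.0, -66.0]]
board 6536 ((542.62841796875, 176.29124450683594), (284.08538818359375, 157.58106994628906), 0.33789336681365967) 19.74573834552598 [[400.0, 254.0], [401.0, 97.0], [685.0, 98.0], [684.0, 256.0]]
258 176 [ 571.8 -102.8  120.1]
250 173 [578.8 -84.3 120.5]
264 180 [ 562.6 -116.5  119.4]
262 216 [ 479.5 -111.3  133.1]
245 211 [491.  -72.9 132.1]
280 222 [ 465.8 -151.9  133.4]
150 193 [540.7 171.9  19.2]
270 170 [ 589.  -131.5   92.9]
```

View pics/crop0.png

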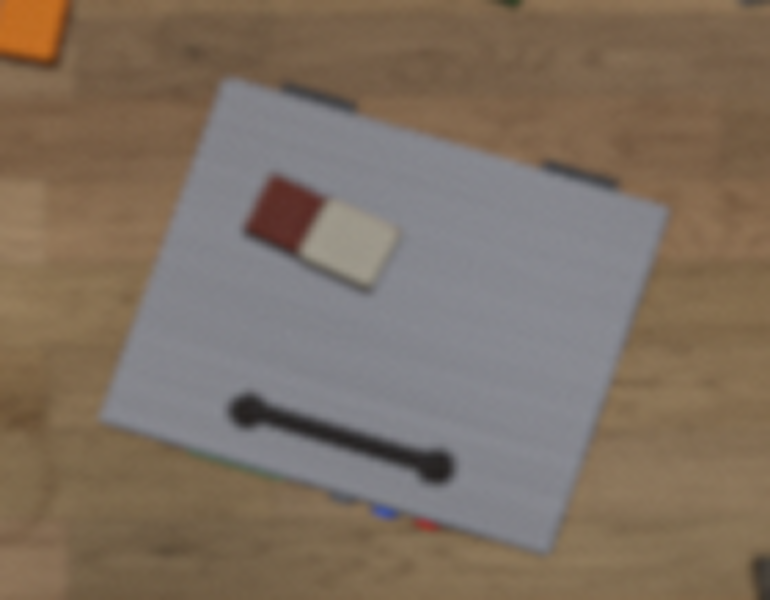

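```bash
cat >> h.py <<'E'
from scipy.linalg import logm,expm
def Tm(rot,pos):
    T=np.eye(4);T[:3,:3]=rot;T[:3,3]=pos;return T
def cur():
    s=arm.read_state(); return Tm(R.from_quat(s['ee_rot']).as_matrix(),np.array(s['position']))
def down(yaw_y,tilt=0):
    # tool pointing down, jaw y axis at world angle yaw_y deg; then turned by tilt deg about tool x
    a=np.radians(yaw_y);y=np.array([np.cos(a),np.sin(a),0]);z=np.array([0,0,-1.]);x=np.cross(y,z)
    return np.stack([x,y,z],1)@R.from_rotvec([np.radians(tilt),0,0]).as_matrix()
def steps(T,N,A=None):
    A=cur() if A is None else A
    S=expm(np.real(logm(np.linalg.inv(A)@T))/N)
    rv=R.from_matrix(S[:3,:3]).as_rotvec()
    print(N,'rows:',(S[:3,3]/1000).round(4).tolist(),rv.round(4).tolist(),'|d|mm',np.linalg.norm(S[:3,3]).round(1),'deg',np.degrees(np.linalg.norm(rv)).round(2))
    P=A.copy(); out=[]
    for i in range(N): P=P@S; out.append(P[:3,3].round(0).tolist())
    print(out[::max(1,N//5)],out[-1])
def st():
    s=arm.read_state(); print('t',round(s['clock'],2),'pos',np.round(s['position'],1),'w',round(s['gripper_width'],1),'F',np.round(s['contact_force'],1),'j',np.round(s['joints'],2))
E
python3 - <<'E'
from h import *
steps(Tm(down(152.9),[572.5,-102.5,200]),24)
E
```

```text
24 rows: [0.0359, -0.0025, 0.0013] [0.0, -0.0001, 0.0697] |d|mm 36.0 deg 3.99
[[261.0, 571.0, 229.0], [389.0, 505.0, 224.0], [493.0, 407.0, 219.0], [567.0, 284.0, 214.0], [603.0, 145.0, 209.0], [601.0, 2.0, 204.0]] [573.0, -102.0, 200.0]
```

Call:
drive_tool([
  [[1, 0.036, -0.0025, 0.0013, 0, 0, 0.07], [1, 0.036, -0.0025, 0.0013, 0, 0, 0.07], [1, 0.036, -0.0025, 0.0013, 0, 0, 0.07], [1, 0.036, -0.0025, 0.0013, 0, 0, 0.07], [1, 0.036, -0.0025, 0.0013, 0, 0, 0.07], [1, 0.036, -0.0025, 0.0013, 0, 0, 0.07], [1, 0.036, -0.0025, 0.0013, 0, 0, 0.07], [1, 0.036, -0.0025, 0.0013, 0, 0, 0.07], [1, 0.036, -0.0025, 0.0013, 0, 0, 0.07], [1, 0.036, -0.0025, 0.0013, 0, 0, 0.07], [1, 0.036, -0.0025, 0.0013, 0, 0, 0.07], [1, 0.036, -0.0025, 0.0013, 0, 0, 0.07], [1, 0.036, -0.0025, 0.0013, 0, 0, 0.07], [1, 0.036, -0.0025, 0.0013, 0, 0, 0.07], [1, 0.036, -0.0025, 0.0013, 0, 0, 0.07], [1, 0.036, -0.0025, 0.0013, 0, 0, 0.07], [1, 0.036, -0.0025, 0.0013, 0, 0, 0.07], [1, 0.036, -0.0025, 0.0013, 0, 0, 0.07], [1, 0.036, -0.0025, 0.0013, 0, 0, 0.07], [1, 0.036, -0.0025, 0.0013, 0, 0, 0.07]],
])

```text
clock: 2.15
position: [599.0, 10.6, 195.4]
ee_rot: [-0.613, 0.79, -0.0, -0.008]
contact_force: [0.0, 0.3, -0.4]
gripper_width: 85.2
```

```bash
python3 - <<'E'
from h import *
st()
steps(Tm(down(152.9),[572.5,-102.5,200]),8)
E
```

```text
t 2.15 pos [599.   10.6 195.4] w 85.2 F [ 0.   0.3 -0.4] j [ 0.29  0.37 -0.1   0.01 -1.11 -0.55]
8 rows: [0.0144, -0.0017, -0.0005] [0.001, -0.0018, 0.0277] |d|mm 14.6 deg 1.59
[[597.0, -4.0, 196.0], [595.0, -18.0, 197.0], [592.0, -32.0, 197.0], [589.0, -47.0, 198.0], [585.0, -61.0, 198.0], [581.0, -75.0, 199.0], [577.0, -89.0, 200.0], [572.0, -102.0, 200.0]] [572.0, -102.0, 200.0]
```

Call:
drive_tool([
  [[1, 0.0288, -0.0034, -0.001, 0.002, -0.0036, 0.055], [1, 0.0288, -0.0034, -0.001, 0.002, -0.0036, 0.055], [1, 0.0288, -0.0034, -0.001, 0.002, -0.0036, 0.055], [1, 0.0288, -0.0034, -0.001, 0.002, -0.0036, 0.055], [1, 0, 0, 0, 0, 0, 0]],
])

```text
clock: 2.65
position: [570.1, -110.9, 198.2]
ee_rot: [-0.515, 0.857, 0.001, -0.002]
contact_force: [0.1, 0.1, 0.4]
gripper_width: 85.5
```

```bash
python3 - <<'E'
from h import *
st()
img,w=snap('wrist','wr1')
z=w[...,2]
print(np.nanpercentile(z,[5,50,95]))
m=(z>108)&(z<125)
n,l,s,c=cv2.connectedComponentsWithStats(m.astype(np.uint8))
for i in range(1,n):
    if s[i,4]>150:
        P=w[l==i]; print(s[i],cv2.minAreaRect(P[:,:2].astype(np.float32)),np.median(P[:,2]))
steps(Tm(down(152.9),[572.5,-102.5,200]),1)
E
```

```text
t 2.65 pos [ 570.1 -110.9  198.2] w 85.5 F [0.1 0.1 0.4] j [ 0.09  0.34 -0.15 -0.   -1.09 -0.57]
[ -0.3138859   22.42493848 280.6790762 ]
[ 238  171   43   80 3170] ((572.6424560546875, -102.1719970703125), (62.24408721923828, 31.882225036621094), 63.20875930786133) 118.98267838834411
1 rows: [-0.0073, 0.0018, -0.0019] [0.0039, -0.0022, -0.013] |d|mm 7.8 deg 0.79
[[572.0, -102.0, 200.0]] [572.0, -102.0, 200.0]
```

View pics/wr1.png

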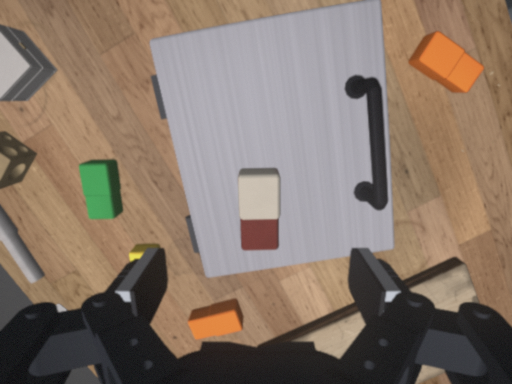

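The wrist view shows the bar at (259,208) and the handle at (372,143). It agrees with the top camera to within 1 mm, so I'm descending onto the bar.

```bash
python3 - <<'E'
from h import *
T=Tm(down(153),[572.6,-102.2,125]); steps(T,3)
w=np.load('wr1.npz')['w'];z=w[...,2]
m=(z>122)&(z<140)
n,l,s,c=cv2.connectedComponentsWithStats(m.astype(np.uint8))
for i in range(1,n):
    if s[i,4]>100:
        P=w[l==i]; print(s[i],cv2.minAreaRect(P[:,:2].astype(np.float32)),np.percentile(P[:,2],[50,90]))
E
```

```text
3 rows: [-0.0026, 0.0005, 0.0244] [0.0013, -0.0007, -0.0049] |d|mm 24.5 deg 0.3
[[571.0, -107.0, 174.0], [572.0, -105.0, 149.0], [573.0, -102.0, 125.0]] [573.0, -102.0, 125.0]
[ 362   77   26  133 2081] ((477.1738586425781, -110.50442504882812), (92.98212432861328, 10.68040657043457), 71.05530548095703) [133.74311532 135.12169026]
```

Call:
drive_tool([
  [[1, -0.0026, 0.0005, 0.0244, 0.0013, -0.0007, -0.005], [1, -0.0026, 0.0005, 0.0244, 0.0013, -0.0007, -0.005], [1, -0.0026, 0.0005, 0.0244, 0.0013, -0.0007, -0.005], [1, 0, 0, 0, 0, 0, 0]],
])

```text
clock: 3.1
position: [574.7, -99.6, 123.5]
ee_rot: [-0.524, 0.851, -0.001, 0.002]
contact_force: [-0.1, -0.5, -0.3]
gripper_width: 85.3
```

```bash
python3 - <<'E'
from h import *
st()
steps(Tm(down(153),[572.6,-102.2,94]),2)
E
```

```text
t 3.1 pos [574.7 -99.6 123.5] w 85.3 F [-0.1 -0.5 -0.3] j [ 0.11  0.41 -0.25 -0.   -0.91 -0.57]
2 rows: [0.0017, 0.0004, 0.0147] [-0.0015, 0.001, 0.0023] |d|mm 14.8 deg 0.17
[[574.0, -101.0, 109.0], [573.0, -102.0, 94.0]] [573.0, -102.0, 94.0]
```

Call:
drive_tool([
  [[1, 0.0015, 0.0003, 0.0145, -0.0015, 0.001, 0.002], [1, 0.0015, 0.0003, 0.0145, -0.0015, 0.001, 0.002], [1, 0, 0, 0, 0, 0, 0], [0, 0, 0, 0, 0, 0, 0], [0, 0, 0, 0, 0, 0, 0], [0, 0, 0, 0, 0, 0, 0], [0, 0, 0, 0, 0, 0, 0], [0, 0, 0, 0, 0, 0, 0], [0, 0, 0, 0, 0, 0, 0]],
])

```text
clock: 4.0
position: [578.4, -98.7, 101.3]
ee_rot: [-0.526, 0.85, -0.003, 0.004]
contact_force: [1.2, -0.3, -1.0]
gripper_width: 30.7
```

```bash
python3 - <<'E'
from h import *
st(); print(R.from_quat(arm.read_state()['ee_rot']).as_matrix()[:,2])
E
```

```text
t 4.0 pos [578.4 -98.7 101.3] w 30.7 F [ 1.2 -0.3 -1. ] j [ 0.11  0.44 -0.27  0.   -0.86 -0.57]
[ 0.01043986 -0.00105386 -0.99994495]
```

```bash
python3 - <<'E'
from h import *
snap('wrist','wr2');snap('top','t2');st()
E
```

```text
t 4.1 pos [578.4 -98.8 101.1] w 30.3 F [ 0.6 -0.8 -1. ] j [ 0.11  0.44 -0.27  0.   -0.86 -0.57]
```

View pics/wr2.png

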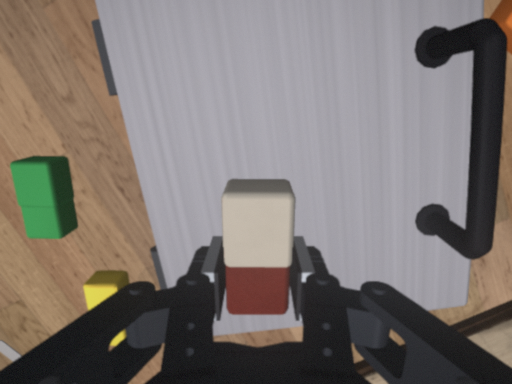

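Call:
drive_tool([
  [[0, 0, 0, -0.015, 0, 0, 0], [0, 0, 0, -0.025, 0, 0, 0], [0, 0, 0, -0.03, 0, 0, 0], [0, 0, 0, -0.03, 0, 0, 0], [0, 0, 0, 0, 0, 0, 0]],
])

```text
clock: 4.6
position: [575.7, -99.1, 201.3]
ee_rot: [-0.526, 0.851, -0.001, 0.001]
contact_force: [0.0, -0.8, -0.5]
gripper_width: 30.5
```

```bash
python3 - <<'E'
from h import *
st()
img,w=snap('wrist','wr3')
A=cur(); L=(w-A[:3,3])@A[:3,:3]
# bar top points: red/cream region
for u,v in [(258,200),(258,230),(258,270),(258,300),(240,230),(280,230),(258,180),(258,185),(258,190)]: print(u,v,w[v,u].round(1),L[v,u].round(1))
E
```

```text
t 4.6 pos [575.7 -99.1 201.3] w 30.5 F [ 0.  -0.8 -0.5] j [ 0.11  0.34 -0.14  0.   -1.09 -0.57]
258 200 [ 560.5 -128.6  220.7] [ 32.8  -1.1 -21.9]
258 230 [ 566.6 -116.3  220.2] [ 19.   -1.1 -21.5]
258 270 [575.8 -97.9 218.6] [ -1.5  -1.1 -19.8]
258 300 [582.7 -84.2 219.6] [-16.9  -1.1 -20.8]
240 230 [ 573.6 -119.7  220.1] [ 18.9  -8.9 -21.3]
280 230 [ 558.1 -112.2  220.7] [ 19.2   8.4 -21.9]
258 180 [ 559.1 -131.4  198.8] [35.8 -1.1 -0. ]
258 185 [ 559.1 -131.3  207.8] [35.8 -1.1 -9. ]
258 190 [ 559.3 -131.   214.9] [ 35.5  -1.1 -16.1]
```

View pics/wr3.png

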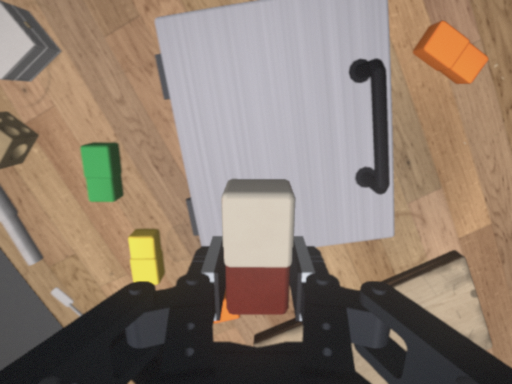

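```bash
python3 - <<'E'
from h import *
steps(Tm(down(180),[541,180,180]),9)
E
```

```text
9 rows: [-0.0293, 0.0116, 0.0021] [0.0002, -0.0001, -0.0516] |d|mm 31.5 deg 2.96
[[577.0, -67.0, 197.0], [578.0, -36.0, 195.0], [578.0, -5.0, 192.0], [575.0, 27.0, 190.0], [572.0, 58.0, 188.0], [566.0, 89.0, 186.0], [560.0, 120.0, 184.0], [551.0, 150.0, 182.0], [541.0, 180.0, 180.0]] [541.0, 180.0, 180.0]
```

Call:
drive_tool([
  [[0, -0.0293, 0.0116, 0.002, 0, 0, -0.0516], [0, -0.0293, 0.0116, 0.002, 0, 0, -0.0516], [0, -0.0293, 0.0116, 0.002, 0, 0, -0.0516], [0, -0.0293, 0.0116, 0.002, 0, 0, -0.0516], [0, -0.0293, 0.0116, 0.002, 0, 0, -0.0516], [0, -0.0293, 0.0116, 0.002, 0, 0, -0.0516], [0, -0.0293, 0.0116, 0.002, 0, 0, -0.0516], [0, -0.0293, 0.0116, 0.002, 0, 0, -0.0516], [0, -0.0293, 0.0116, 0.002, 0, 0, -0.0516], [0, 0, 0, 0, 0, 0, 0]],
])

```text
clock: 5.65
position: [529.2, 186.9, 161.8]
ee_rot: [0.711, -0.703, -0.008, 0.013]
contact_force: [-0.1, -1.4, -2.6]
gripper_width: 30.5
```

```bash
python3 - <<'E'
from h import *
st()
steps(Tm(down(180),[541,180,50]),4)
E
```

```text
t 5.65 pos [529.2 186.9 161.8] w 30.5 F [-0.1 -1.4 -2.6] j [ 0.62  0.35 -0.22 -0.01 -1.02 -0.6 ]
4 rows: [0.0016, -0.0035, 0.0279] [0.0077, -0.0018, 0.0027] |d|mm 28.2 deg 0.48
[[532.0, 185.0, 134.0], [535.0, 183.0, 106.0], [538.0, 182.0, 78.0], [541.0, 180.0, 50.0]] [541.0, 180.0, 50.0]
```

Call:
drive_tool([
  [[0, 0.0016, -0.0035, 0.0275, 0.0077, -0.002, 0.0027], [0, 0.0016, -0.0035, 0.0275, 0.0077, -0.002, 0.0027], [0, 0.0016, -0.0035, 0.0275, 0.0077, -0.002, 0.0027], [0, 0.0016, -0.0035, 0.02, 0.0077, -0.002, 0.0027], [0, 0, 0, 0, 0, 0, 0]],
])

```text
clock: 6.15
position: [538.1, 177.6, 50.2]
ee_rot: [-0.706, 0.708, 0.001, -0.004]
contact_force: [-0.1, 0.4, -1.5]
gripper_width: 30.6
```

```bash
python3 - <<'E'
from h import *
st()
steps(Tm(down(180),[541,180,28.5]),3)
E
```

```text
t 6.15 pos [538.1 177.6  50.2] w 30.6 F [-0.1  0.4 -1.5] j [ 0.6   0.48 -0.35 -0.   -0.74 -0.6 ]
3 rows: [-0.0008, -0.001, 0.0072] [0.0023, -0.0011, -0.0006] |d|mm 7.4 deg 0.15
[[539.0, 178.0, 43.0], [540.0, 179.0, 36.0], [541.0, 180.0, 28.0]] [541.0, 180.0, 28.0]
```

Call:
drive_tool([
  [[0, 0, 0, 0.008, 0.0023, -0.001, 0], [0, 0, 0, 0.007, 0.0023, -0.001, 0], [0, 0, 0, 0.004, 0.002, 0, 0], [0, 0, 0, 0, 0, 0, 0]],
])

```text
clock: 6.55
position: [538.6, 176.9, 30.7]
ee_rot: [-0.706, 0.708, -0.001, -0.0]
contact_force: [-0.1, -0.6, -1.4]
gripper_width: 30.3
```

```bash
python3 - <<'E'
from h import *
st();print(cur()[:3,2].round(3))
img,w=snap('wrist','wr4')
for u,v in [(258,200),(258,230),(258,270),(258,190),(258,120)]: print(u,v,w[v,u].round(1))
E
```

```text
t 6.55 pos [538.6 176.9  30.7] w 30.3 F [-0.1 -0.6 -1.4] j [ 0.6   0.51 -0.37  0.   -0.69 -0.61]
[ 0.001 -0.001 -1.   ]
258 200 [538.3 143.8  49.9]
258 230 [538.4 157.4  49.9]
258 270 [538.4 177.6  48.7]
258 190 [538.3 140.9  44.9]
258 120 [538.1 112.9  17.9]
```

Call:
drive_tool([
  [[0, 0, 0, 0.003, 0, 0, 0], [0, 0, 0, 0, 0, 0, 0]],
])

```text
clock: 6.8
position: [540.1, 177.9, 30.4]
ee_rot: [-0.706, 0.708, -0.001, 0.002]
contact_force: [0.1, -1.0, -1.1]
gripper_width: 30.5
```

Call:
drive_tool([
  [[0, 0, 0, 0.005, 0, 0, 0]],
])

```text
clock: 6.9
position: [540.8, 178.3, 29.4]
ee_rot: [0.707, -0.707, 0.002, -0.002]
contact_force: [-15.8, -0.9, 47.1]
gripper_width: 30.4
```

Contact made, so I'm releasing.

Call:
drive_tool([
  [[0, 0, 0, -0.001, 0, 0, 0], [1, 0, 0, 0, 0, 0, 0], [1, 0, 0, 0, 0, 0, 0], [1, 0, 0, 0, 0, 0, 0], [1, 0, 0, 0, 0, 0, 0], [1, 0, 0, 0, 0, 0, 0]],
])

```text
clock: 7.5
position: [542.2, 179.4, 32.2]
ee_rot: [0.707, -0.707, 0.003, -0.005]
contact_force: [0.2, -0.1, 0.1]
gripper_width: 85.4
```

```bash
python3 - <<'E'
from h import *
st();print(cur()[:3,2].round(3))
E
```

```text
t 7.5 pos [542.2 179.4  32.2] w 85.4 F [ 0.2 -0.1  0.1] j [ 0.61  0.51 -0.37  0.01 -0.68 -0.61]
[ 0.011  0.003 -1.   ]
```

Call:
drive_tool([
  [[1, 0, 0, -0.015, 0, 0, 0], [1, 0, 0, -0.04, 0, 0, 0], [1, 0, 0, -0.048, 0, 0, 0], [1, 0, 0, -0.048, 0, 0, 0], [1, 0, 0, -0.04, 0, 0, 0]],
])

```text
clock: 8.0
position: [536.7, 176.5, 220.2]
ee_rot: [-0.707, 0.707, -0.0, -0.006]
contact_force: [2.1, 0.3, -0.3]
gripper_width: 85.3
```

```bash
python3 - <<'E'
from h import *
st()
img,w=snap('top','t5')
cv2.imwrite('pics/t5c.png',cv2.resize(img[120:260,100:330][...,::-1],None,fx=3.4,fy=3.4))
H=np.array([477,-111,129.])
G=down(161.5,25); T=Tm(G,H+G[:,2]*(17-90)); print(T[:3,3])
steps(T,9)
E
```

```text
t 8.0 pos [536.7 176.5 220.2] w 85.3 F [ 2.1  0.3 -0.3] j [ 0.61  0.3  -0.15  0.   -1.13 -0.61]
[ 447.74314068 -101.21079181  195.16046845]
9 rows: [0.0322, 0.0065, 0.0029] [0.0474, 0.0075, 0.0355] |d|mm 33.0 deg 3.42
[[534.0, 146.0, 225.0], [526.0, 114.0, 222.0], [518.0, 82.0, 219.0], [509.0, 50.0, 216.0], [498.0, 19.0, 212.0], [487.0, -11.0, 209.0], [475.0, -42.0, 205.0], [462.0, -72.0, 200.0], [448.0, -101.0, 195.0]] [448.0, -101.0, 195.0]
```

View pics/t5c.png

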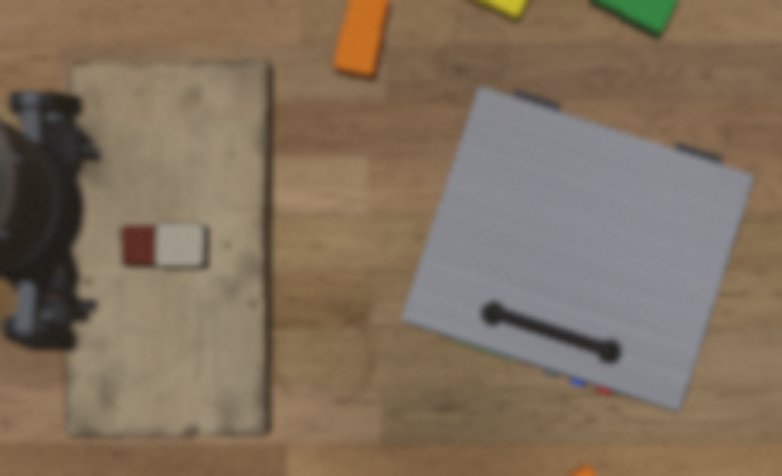

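The bar lies flat in the middle of the board at about (165,245) in the crop, and the lid is clear. Moving on to the handle.

Call:
drive_tool([
  [[1, 0.0322, 0.0065, 0.002, 0.0474, 0.0075, 0.0355], [1, 0.0322, 0.0065, 0.003, 0.0474, 0.0075, 0.0355], [1, 0.0322, 0.0065, 0.003, 0.0474, 0.0075, 0.0355], [1, 0.0322, 0.0065, 0.003, 0.0474, 0.0075, 0.0355], [1, 0.0322, 0.0065, 0.003, 0.0474, 0.0075, 0.0355], [0.6, 0.0322, 0.0065, 0.003, 0.0474, 0.0075, 0.0355], [0.6, 0.0322, 0.0065, 0.003, 0.0474, 0.0075, 0.0355], [0.6, 0.0322, 0.0065, 0.003, 0.0474, 0.0075, 0.0355], [0.6, 0, 0, 0, 0, 0, 0]],
])

```text
clock: 8.95
position: [457.8, -77.5, 196.5]
ee_rot: [-0.582, 0.788, -0.161, 0.121]
contact_force: [-0.4, -0.1, -0.2]
gripper_width: 51.2
```

```bash
python3 - <<'E'
from h import *
st()
img,w=snap('wrist','wr6');z=w[...,2]
m=(z>122)&(z<140)
n,l,s,c=cv2.connectedComponentsWithStats(m.astype(np.uint8))
for i in range(1,n):
    if s[i,4]>300:
        P=w[l==i]; print(s[i],cv2.minAreaRect(P[:,:2].astype(np.float32)),np.percentile(P[:,2],[50,90]))
H=np.array([477,-111,129.])
G=down(161.5,25)
steps(Tm(G,H+G[:,2]*(17-40)),3)
E
```

```text
t 8.95 pos [457.8 -77.5 196.5] w 51.2 F [-0.4 -0.1 -0.2] j [ 0.29 -0.05 -0.86  0.51 -0.46 -1.01]
[ 251  101   21  130 1831] ((476.4080810546875, -110.27748107910156), (93.78590393066406, 10.266408920288086), 71.22427368164062) [133.63959617 135.03853475]
[  0 268  33  78 915] ((920.3399047851562, -0.10473251342773438), (6.304553985595703, 117.40559387207031), 0.10307472944259644) [130.0905171  137.92168283]
3 rows: [0.0095, 0.0015, 0.0169] [0.0094, 0.0055, 0.0079] |d|mm 19.5 deg 0.77
[[463.0, -87.0, 182.0], [465.0, -97.0, 166.0], [468.0, -108.0, 150.0]] [468.0, -108.0, 150.0]
```

View pics/wr6.png

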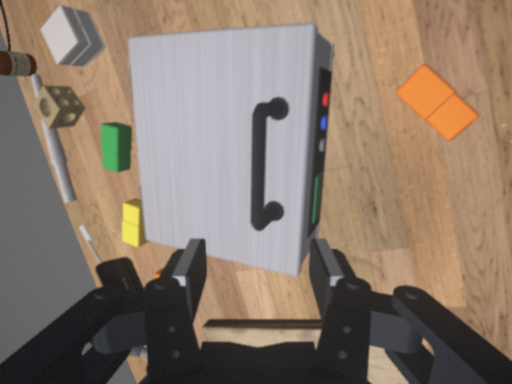

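The wrist is close to its joint-5 limit with this forward tilt. I'll use a nearly vertical grasp instead, since opening the lid tilts the wrist away from that limit.

```bash
python3 - <<'E'
from h import *
H=np.array([476.8,-110.7,129.])
G=down(161.5,5)
steps(Tm(G,H+G[:,2]*(17-45)),4)
E
```

```text
4 rows: [0.0071, -0.0027, 0.0116] [-0.0802, 0.0031, 0.0066] |d|mm 13.8 deg 4.61
[[465.0, -85.0, 189.0], [469.0, -93.0, 178.0], [472.0, -102.0, 168.0], [474.0, -110.0, 157.0]] [474.0, -110.0, 157.0]
```

Call:
drive_tool([
  [[0.6, 0.0071, -0.0027, 0.0116, -0.08, 0.003, 0.0066], [0.6, 0.0071, -0.0027, 0.0116, -0.08, 0.003, 0.0066], [0.6, 0.0071, -0.0027, 0.0116, -0.08, 0.003, 0.0066], [0.6, 0.0071, -0.0027, 0.0116, -0.08, 0.003, 0.0066], [0.6, 0, 0, 0, 0, 0, 0]],
])

```text
clock: 9.5
position: [479.2, -107.6, 156.6]
ee_rot: [-0.587, 0.809, -0.031, 0.026]
contact_force: [0.3, 0.1, -0.4]
gripper_width: 51.5
```

```bash
python3 - <<'E'
from h import *
st()
H=np.array([476.8,-110.7,129.])
G=down(161.5,5)
steps(Tm(G,H+G[:,2]*(17-20)),2)
img,w=snap('wrist','wr7')
E
```

```text
t 9.5 pos [ 479.2 -107.6  156.6] w 51.5 F [ 0.3  0.1 -0.4] j [ 0.13  0.19 -0.49  0.04 -0.81 -0.47]
2 rows: [0.0019, 0.0018, 0.0122] [0.0031, 0.0033, 0.0035] |d|mm 12.5 deg 0.33
[[478.0, -109.0, 144.0], [477.0, -111.0, 132.0]] [477.0, -111.0, 132.0]
```

View pics/wr7.png

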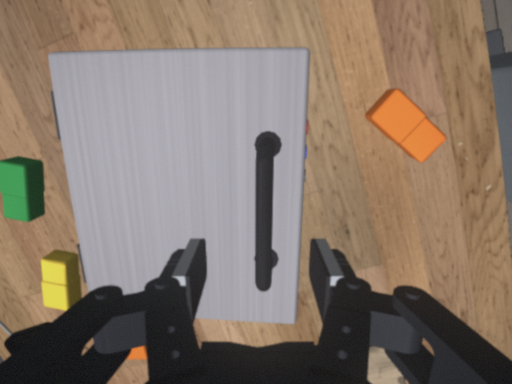

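Call:
drive_tool([
  [[0.6, 0.0019, 0.0018, 0.0122, 0.003, 0.003, 0.0035], [0.6, 0.0019, 0.0018, 0.0122, 0.003, 0.003, 0.0035], [0.6, 0, 0, 0, 0, 0, 0]],
])

```text
clock: 9.85
position: [476.3, -108.8, 132.9]
ee_rot: [-0.585, 0.81, -0.038, 0.028]
contact_force: [-0.8, 0.5, 0.4]
gripper_width: 51.0
```

```bash
python3 - <<'E'
from h import *
st()
H=np.array([476.8,-110.7,129.])
G=down(161.5,5)
steps(Tm(G,H+G[:,2]*17),2)
E
```

```text
t 9.85 pos [ 476.3 -108.8  132.9] w 51.0 F [-0.8  0.5  0.4] j [ 0.13  0.21 -0.55  0.06 -0.73 -0.5 ]
2 rows: [0.0008, -0.0003, 0.0105] [-0.0033, 0.0006, 0.0016] |d|mm 10.5 deg 0.21
[[477.0, -110.0, 122.0], [478.0, -111.0, 112.0]] [478.0, -111.0, 112.0]
```

Call:
drive_tool([
  [[0.6, 0.0008, -0.0003, 0.0105, -0.003, 0, 0.0016], [0.6, 0.0008, -0.0003, 0.0115, -0.003, 0, 0.0016], [0.6, 0, 0, 0, 0, 0, 0], [0, 0, 0, 0, 0, 0, 0], [0, 0, 0, 0, 0, 0, 0], [0, 0, 0, 0, 0, 0, 0], [0, 0, 0, 0, 0, 0, 0], [0, 0, 0, 0, 0, 0, 0]],
])

```text
clock: 10.65
position: [478.9, -109.8, 111.9]
ee_rot: [-0.585, 0.81, -0.036, 0.028]
contact_force: [-0.7, -1.1, -2.1]
gripper_width: 7.8
```

```bash
python3 - <<'E'
from h import *
st();A=cur();print(A.round(3))
img,w=snap('wrist','wr8')
E
```

```text
t 10.65 pos [ 478.9 -109.8  111.9] w 7.8 F [-0.7 -1.1 -2.1] j [ 0.13  0.25 -0.56  0.06 -0.67 -0.49]
[[-3.15000e-01 -9.45000e-01  8.80000e-02  4.78883e+02]
 [-9.49000e-01  3.14000e-01 -2.60000e-02 -1.09795e+02]
 [-3.00000e-03 -9.20000e-02 -9.96000e-01  1.11857e+02]
 [ 0.00000e+00  0.00000e+00  0.00000e+00  1.00000e+00]]
```

View pics/wr8.png

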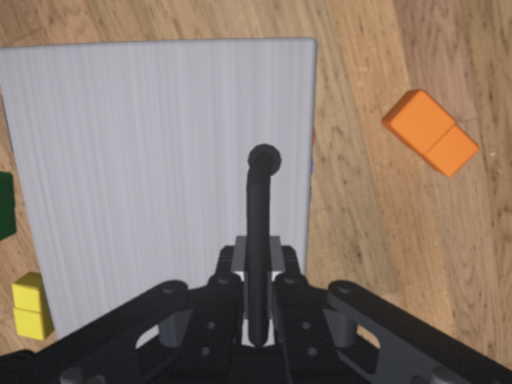

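```bash
cat >> h.py <<'E'
H=np.array([476.9,-110.8,129.]); 
_a=np.radians(-18.5);CX=np.array([np.cos(_a),np.sin(_a),0]);CY=np.array([-np.sin(_a),np.cos(_a),0])
HG=H+151*CX-np.array([0,0,48.])
def lidpose(deg,off=17.,tilt0=5.):
    r=R.from_rotvec(CY*np.radians(deg)).as_matrix()
    G=down(161.5,tilt0)
    return Tm(r@G, HG+r@(H+G[:,2]*off-HG))
def ang():
    p=cur()@np.array([0,0,-17.,1]); v=p[:3]-HG; a=np.degrees(np.arctan2(v[2],-v@CX)-np.arctan2(48,151)); print('handle angle',a.round(1),'r',np.hypot(v[2],v@CX).round(1),'(158.4) lat',(v@CY).round(1))
    z=cur()[:3,2]; print('tool tilt',np.degrees(np.arctan2(z@CX,-z[2])).round(1))
E
python3 - <<'E'
from h import *
ang(); steps(lidpose(15),5); steps(lidpose(15),5,lidpose(0))
E
```

```text
handle angle -0.1 r 158.4 (158.4) lat 1.6
tool tilt 5.3
5 rows: [0.0003, -0.0025, -0.0076] [-0.0532, 0.0006, 0.0006] |d|mm 8.0 deg 3.05
[[480.0, -111.0, 120.0], [482.0, -112.0, 127.0], [485.0, -113.0, 135.0], [488.0, -114.0, 142.0], [491.0, -115.0, 150.0]] [491.0, -115.0, 150.0]
5 rows: [-0.0, -0.0025, -0.0076] [-0.0524, -0.0, -0.0] |d|mm 8.0 deg 3.0
[[480.0, -112.0, 120.0], [482.0, -113.0, 128.0], [485.0, -113.0, 135.0], [488.0, -114.0, 142.0], [491.0, -115.0, 150.0]] [491.0, -115.0, 150.0]
```

Call:
drive_tool([
  [[0, 0, -0.0025, -0.0076, -0.0524, 0, 0], [0, 0, -0.0025, -0.0076, -0.0524, 0, 0], [0, 0, -0.0025, -0.0076, -0.0524, 0, 0]],
])

```text
clock: 11.0
position: [485.4, -111.9, 135.4]
ee_rot: [-0.586, 0.81, 0.028, -0.018]
contact_force: [0.8, -1.4, -3.3]
gripper_width: 8.0
```

```bash
python3 - <<'E'
from h import *
st(); ang(); steps(lidpose(25),5)
E
```

```text
t 11.0 pos [ 485.4 -111.9  135.4] w 8.0 F [ 0.8 -1.4 -3.3] j [ 0.08  0.3  -0.37 -0.04 -0.96 -0.38]
handle angle 9.1 r 158.4 (158.4) lat 1.6
tool tilt -3.9
5 rows: [0.0003, -0.0027, -0.008] [-0.0563, 0.0005, 0.0011] |d|mm 8.5 deg 3.23
[[488.0, -113.0, 143.0], [492.0, -115.0, 151.0], [495.0, -116.0, 158.0], [500.0, -118.0, 165.0], [504.0, -120.0, 172.0]] [504.0, -120.0, 172.0]
```

Tracking is very good and the forces are small. Continuing.

Call:
drive_tool([
  [[0, 0, -0.0026, -0.0079, -0.055, 0, 0], [0, 0, -0.0026, -0.0079, -0.055, 0, 0], [0, 0, -0.0026, -0.0079, -0.055, 0, 0], [0, 0, -0.0026, -0.0079, -0.055, 0, 0], [0, 0, -0.0026, -0.0079, -0.055, 0, 0]],
])

```text
clock: 11.5
position: [505.0, -118.5, 172.9]
ee_rot: [-0.577, 0.798, 0.144, -0.1]
contact_force: [0.5, 0.6, -1.7]
gripper_width: 8.0
```

```bash
python3 - <<'E'
from h import *
st(); ang(); steps(lidpose(40),5)
E
```

```text
t 11.5 pos [ 505.  -118.5  172.9] w 8.0 F [ 0.5  0.6 -1.7] j [ 0.01  0.44 -0.06 -0.12 -1.4  -0.29]
handle angle 25.3 r 158.4 (158.4) lat 1.6
tool tilt -20.2
5 rows: [0.0003, -0.0024, -0.0075] [-0.0516, 0.0007, 0.001] |d|mm 7.8 deg 2.96
[[510.0, -120.0, 179.0], [514.0, -122.0, 185.0], [519.0, -124.0, 191.0], [525.0, -126.0, 196.0], [530.0, -129.0, 201.0]] [530.0, -129.0, 201.0]
```

Call:
drive_tool([
  [[0, 0, -0.0024, -0.0075, -0.0516, 0, 0], [0, 0, -0.0024, -0.0075, -0.0516, 0, 0], [0, 0, -0.0024, -0.0075, -0.0516, 0, 0], [0, 0, -0.0024, -0.0075, -0.0516, 0, 0], [0, 0, 0, 0, 0, 0, 0]],
])

```text
clock: 12.0
position: [526.0, -125.5, 196.7]
ee_rot: [-0.562, 0.777, 0.231, -0.163]
contact_force: [-3.1, 2.8, 2.5]
gripper_width: 7.9
```

```bash
python3 - <<'E'
from h import *
st(); ang(); steps(lidpose(45),3); snap('side','s9')
E
```

```text
t 12.0 pos [ 526.  -125.5  196.7] w 7.9 F [-3.1  2.8  2.5] j [-0.03  0.57  0.17 -0.16 -1.72 -0.27]
handle angle 37.5 r 158.4 (158.4) lat 1.6
tool tilt -32.8
3 rows: [0.0006, -0.002, -0.0064] [-0.0416, 0.0012, 0.0016] |d|mm 6.7 deg 2.39
[[531.0, -128.0, 201.0], [536.0, -130.0, 205.0], [541.0, -132.0, 209.0]] [541.0, -132.0, 209.0]
```

View pics/s9.png

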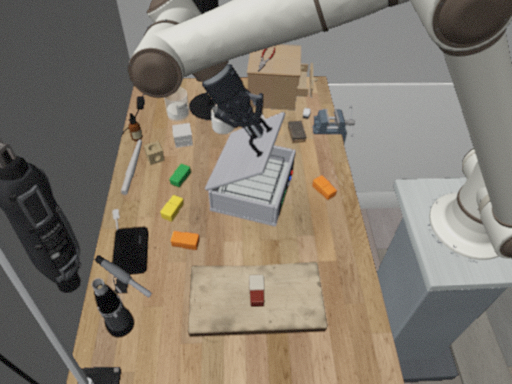

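Call:
drive_tool([
  [[0, 0, -0.002, -0.0064, -0.042, 0, 0], [0, 0, -0.002, -0.0064, -0.042, 0, 0], [0, 0, -0.002, -0.0064, -0.042, 0, 0], [0, 0, 0, 0, 0, 0, 0]],
])

```text
clock: 12.45
position: [540.6, -130.3, 208.4]
ee_rot: [-0.55, 0.761, 0.28, -0.198]
contact_force: [-2.4, 3.2, 2.7]
gripper_width: 8.0
```

```bash
python3 - <<'E'
from h import *
st(); ang(); img,w=snap('side','s10')
def fit(w):
    v=(w-HG); cx=v@CX; cy=v@CY; cz=v[...,2]
    m=(cx>-125)&(cx<-15)&(np.abs(cy)<95)&(cz>10)&(np.abs(np.degrees(np.arctan2(cz,-cx))-45)<12)
    P=np.stack([cx[m],cz[m]],1); print(m.sum())
    for _ in range(4):
        k=np.polyfit(P[:,0],P[:,1],1); r=P[:,1]-np.polyval(k,P[:,0]); P=P[np.abs(r)<max(2,1.5*np.std(r))]
    print('lid fit deg',-np.degrees(np.arctan(k[0])),k,len(P),r.std())
fit(w)
i2,w2=snap('top','t10'); fit(w2)
st(); ang()
E
```

```text
t 12.45 pos [ 540.6 -130.3  208.4] w 8.0 F [-2.4  3.2  2.7] j [-0.05  0.66  0.31 -0.19 -1.9  -0.27]
handle angle 44.8 r 158.4 (158.4) lat 1.6
tool tilt -40.1
1589
lid fit deg 44.91861339462985 [-0.9971631  13.17975115] 1258 0.8663771419812218
2669
lid fit deg 44.645480404666614 [-0.98770088 15.56925887] 1896 1.0500861543695699
t 12.55 pos [ 540.6 -130.3  208.4] w 7.9 F [-1.4  2.   0.6] j [-0.05  0.65  0.31 -0.19 -1.89 -0.27]
handle angle 44.7 r 158.5 (158.4) lat 1.7
tool tilt -39.9
```

View pics/s10.png

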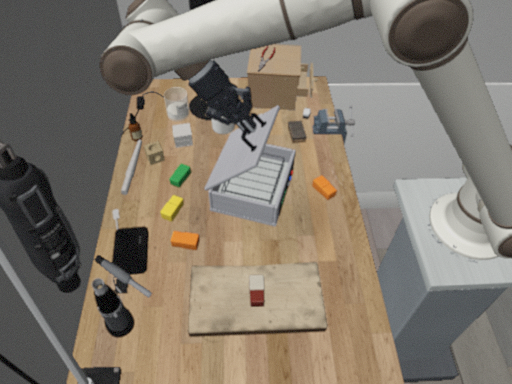

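View pics/t10.png

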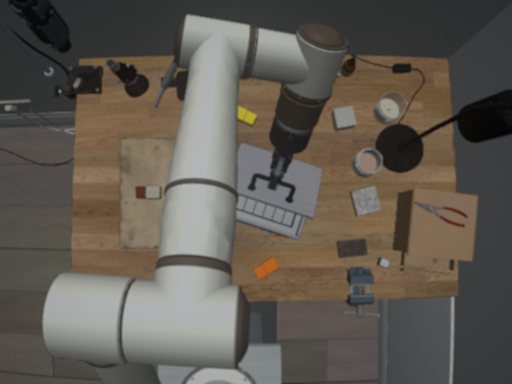

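The lid is at about 45° and the arm is holding still. The bar is on the board and nothing else has been moved, so I'm handing in.

```bash
python3 - <<'E'
from h import *
ang(); print(arm.job_done()); st(); ang()
E
```

```text
handle angle 44.7 r 158.5 (158.4) lat 1.7
tool tilt -39.9
the job is handed in; nothing more can be done
None
the job is handed in; nothing more can be done
```

The red and cream bar is on the bench board, and the lid is open at about 45° with the gripper still holding the handle. I handed the job in at about 12.6 s of the 51 s.

- **Bar:** I lifted it off the lid, set it flat near the middle of the board and let go before touching the lid. The top and side pictures show it lying there. While setting it down, the wrist force briefly reached about 47 N as the held bar met the board, well under the 120 N wrist limit. The 40 N limit covers the arm or gripper body, and I take the 47 N as coming through the held bar, though I couldn't check that separately.
- **Lid:** The handle position gives 44.7°. Plane fits to the lid give 44.9° from the side camera and 44.6° from the top camera. The grip was steady at 8 mm wide on the 10 mm handle bar, and the forces were below 6 N.
- **Other items:** The ring box, cream pot and sanding block look unmoved in the final pictures. I checked them by eye, not by measuring.

One thing went differently than planned. My first approach to the handle was tilted forward and brought a wrist joint close to its limit, so I switched to a nearly vertical grasp before touching anything. I could not measure the lid after handing in, because the robot takes no more calls then.

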